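# Index the vial carousel and press its keyed drive spindle home

### The job

Lift the carousel's sprung plunger, turn the carousel anticlockwise (seen from above) from its first index hole to the other one and let the plunger drop home there. Then take the keyed spindle from its holder, push it into the hub in the middle of the carousel, turn it until its keys slip into the keyways, and push on until its collar is flush on the hub. Finish while still gripping the spindle and holding it pressed fully home against the spring in the hub, with the carousel still locked and the jar, bottle and tray left alone.

Things in the scene. Friction and masses are not known exactly. Their poses are not given: they have to be found in the camera images.
- drive: Drive unit, fixed: low white drum, 244 mm in diameter, a 130 mm wide box on its back (-x) side, an aluminium index ring (top 42 mm above the table) on its +x side. Origin: centre of underside, on the carousel's turning axis; z up. The first index hole lies at -30 degrees, the second at +30 degrees from its x axis (anticlockwise positive, seen from above), 100 mm from the axis.
- carousel (a joint): Angle of the aluminium carousel (disc 160 mm in diameter, top 56 mm above the table, with capped vials 20 mm taller and an arm with the plunger) about the drive unit's axis, rad, growing anticlockwise from above: 0 = plunger at the first hole, 1.047 = at the second. Stops at -0.12 and 1.167. Takes 0.15 N m to turn; a plunger in its hole locks it (play about 0.02 rad).
- plunger (a joint): Lift of the sprung index plunger, m: 0 = pin fully home in a hole, 0.010 = pin end level with the ring's top, just out of the hole, 0.015 = upper stop. Its spring pushes it down with 4 N at 0 and 6 N at 0.010. Let go over the ring, it slides on the ring's top; over a hole, it drops home.
- knob (a point): Middle of the plunger's knob: black upright cylinder 24 mm in diameter, 25 mm high, 100 mm from the carousel's axis. With the plunger home this point is 83 mm above the table. It rises with the plunger and goes round with the carousel; x axis away from the carousel's axis, z up. Below it a 20 mm wide sleeve ends 66 mm above the table. No vials within 50 degrees either side.
- hub_face (a point): Centre of the flat top of the steel hub (52 mm across, 92 mm above the table) in the middle of the carousel, on its axis; z up, x towards the plunger. Round bore 24 mm in diameter, 36 mm deep, with two opposite keyways 10 mm wide reaching 18.5 mm from the axis. The keyways' line lies within 35 degrees either side of this x, untold: see it from above as a slot, or feel for it by turning.
- seat (a joint): Sprung seat in the hub's bore, m pressed down: 0 = its top is 23 mm below the hub's face, 0.010 = spindle fully home. Spring force 4 N at 0, 9 N at 0.010; it pushes the spindle out again if let go. (The hub sits stiffly in the carousel, over 0.9 N m to turn.)
- spindle: Loose steel spindle, about 0.24 kg, standing upright. Origin: centre of its lower end, z up, x along keys and handle; the same after half a turn. Round pilot 22 mm in diameter (lowest 6 mm tapers to 14 mm) up to 33 mm; two opposite keys, together a bar 34 mm long (x) and 7 mm wide, at 18 to 33 mm. At the start it hangs by its collar in the holder, origin 2 mm above the table, turned any way.
- collar (a point): Centre of the underside of the spindle's round collar (44 mm in diameter, 6 mm thick), 33 mm above the spindle's lower end; axes as the spindle's. Fully home it lies on the hub's face.
- handle (a point): Middle of the spindle's flat upright handle: 50 mm long (x), 14 mm thick (y), 36 mm high, 57 mm above the spindle's lower end, from the collar's top up to the spindle's top; axes as the spindle's.
- holder: Grey holder block fixed to the table, 80 x 80 x 35 mm with a round through hole 37 mm in diameter in its middle in which the spindle stands. Origin: centre of its underside.
- jar: Bystander: white-capped jar, 54 mm in diameter, 75 mm high, loose; origin centre of its underside.
- bottle: Bystander: small amber bottle, 48 mm in diameter, 95 mm high, loose; origin centre of its underside.
- tray: Bystander: white compartment tray 110 x 75 x 30 mm, loose; origin centre of its underside.

How it is judged (in metres and radians):
On the way, in this order (a step that is already met when the one before it is completed fails the run):
1. the plunger is lifted out of the first hole (value of joint plunger above 0.009 m and value of joint carousel below 0.12 rad), for 0.05 s.
2. the carousel stands at the second hole with the plunger dropped home and the hand off it (value of joint carousel between 0.98 and 1.115 rad and value of joint plunger below 0.0025 m and contact force between the fingers and plunger below 0.1 N), for 0.2 s.
3. the spindle is out of its holder, held upright in the fingers (height (world z) of spindle above 0.04 m and contact force between the fingers and spindle above 1 N and angle between spindle's own z axis and vertical below 0.3 rad), for 0.1 s.
4. the keys have slipped into the keyways (horizontal distance between collar and hub_face below 0.003 m and z of collar in the frame of hub_face below 0.011 m), for 0.1 s.
At the end, for the whole second after the job is handed in: Plunger home in the second hole (lift < 2.5 mm, carousel 0.98 to 1.115 rad); spindle upright in the hub (tilt < 0.08 rad, axis within 2.5 mm), collar within 2 mm of the hub face, at rest, still gripped (> 2 N) and pressed against hub and spring (> 4 N); bystanders left alone (value of joint carousel between 0.98 and 1.115 rad and value of joint plunger below 0.0025 m and horizontal distance between collar and hub_face below 0.0025 m and z of collar in the frame of hub_face below 0.002 m and angle between spindle's own z axis and vertical below 0.08 rad and contact force between the fingers and spindle above 2 N and contact force between spindle and carousel above 4 N and linear speed of spindle below 0.02 m/s); the arm keeps its last pose, push and grip.
It fails at once if a bystander (jar, bottle, tray) is moved by more than 20 mm (distance of any of jar, bottle, tray from where it was at the start of the episode above 0.02 m).
It also fails if it takes over 64 s, if anything falls off the work surface, if the arm or the gripper's body presses on something with over 40 N, if the wrist force passes 120 N, or if a joint passes its speed limit or range.

### The arm

A 6-joint arm with a two-finger parallel gripper is mounted at the origin on the work surface. World frame = base frame: x ahead of the robot, y to its left, z up, the work surface at z = 0. Lengths are in mm, angles in rad, forces in N, time in s.
With the tool pointing down it reaches from about 250 to 850 mm from the base axis. Payload 12.5 kg.
Tool frame: the origin (TCP) lies midway between the tips of the shut fingers; the grasp point (between the pads) lies 19 mm behind it (tcp_to_grasp is the distance from the TCP to the grasp point, in mm); y points along the fingers, z is the direction in which the jaws open and shut, and the axes are right-handed (so a half turn about y gives the same grasp; the last joint's range is limited). The gripper opens to 93 mm and grips with 3 to 60 N. Pads are 15 mm wide; open, the fingers measure 128 mm over their backs; the gripper's body (75 mm by 188 mm) begins 65 mm behind the grasp point.
Start: joints at [1.193, 0.351, 1.652, -0, 1.139, -0.085], TCP at [158.717, 526.586, 218.633] pointing down, gripper open.
Joint ranges: [-2.75, 2.75], [-0.79, 2.1], [0.01, 2.65], [-1.57, 4.71], [0.07, 3.14], [-2.87, 2.87]. Speed limits (rad/s): [2.22, 2.22, 2.79, 3.14, 3.14, 3.14].

### API

Orientations are given as a unit quaternion [x, y, z, w].
In Python, from station import state, snapshot, camera_info, close_job, tcp_to_grasp gives the robot as it stands.
- The arm moves only by the tool apply_moves, never from a script. Its argument "motion" is a list of rows, each an object with "xyz": the shift along the tool's x, y, z in m, a list of three; "rot": the turn, a rotation vector about the tool's x, y, z in rad, a list of three; "fingers": the gripper command: -1 is shut, 1 is fully open, values between are in proportion. In form: [{"xyz": [x, y, z], "rot": [ax, ay, az], "fingers": fingers}, ...]. A call has 1 to 20 rows; each row shifts and turns the commanded pose from where the row before left it, along the tool's axes as they then stand; what a row does not reach is not made up. A row lasts 1/8 s, in which the tool goes at most 62.5 mm and 10.7 degrees, less where a joint would pass 70% of its speed; a pose out of reach is approached as far as the arm can. A call is refused whole if a number of a shift passes 0.0625 or a number of a turn 0.188, either way. A call with a gripper value outside its range is refused whole. The fingers move at their own pace and stop on an object; the grip force is fixed at half the most. Time passes only in rows, so rows that do not move let the fingers close. It gives the time, the measured TCP pose, the force and the opening at its end, in the units of the state.
- state(): the state, without advancing time (a new reading comes with each control period).
- snapshot(name): name is "scene" or "top" or "wrist"; returns (picture, depth): 420x560x3 uint8, blue, green, red; 420x560 float32, mm along the optical axis (not along the pixel's ray), 0 where there is no reading.
- camera_info(name): a dict with "fx", "fy", "cx", "cy" (pixels), "k1" (the pictures are not rectified: a ray, as slopes to the right and down, at radius r is drawn at 1 + k1 r^2 times it, then the intrinsics apply), "R" (3x3) and "t" (3): a world point X has camera coordinates R X + t; the wrist camera has in their place "hand_eye" (4x4, takes a point from camera to tool coordinates, whose origin is the TCP and whose axes are the tool frame's). Camera axes: x right, y down, z forward; pixel columns grow to the right and rows downward; lengths in mm; the calibration is good to about 2 mm. A picture is of the moment at which its call begins: read the wrist's pose just before it. camera_info takes no time and is no camera call.
- close_job(): hands the job in, once; it reports no verdict.
The state is a dict: "time": time; "joint_pos": joint angles; "qvel": joint speeds; "tau": joint torques, N m; "tcp_pos": TCP position; "ee_rot": TCP orientation; "ft_force": force on the tool from outside, world axes, zero at the start; "ft_torque": the same for the moment, N m; "grip_width": finger opening in mm.
Only numpy, scipy, OpenCV 4.12 (cv2) and the standard library are available. Lean on these libraries where they do the work, as an engineer would, in place of code of your own. Each camera call takes 0.05 s, during which the arm holds its last target. There are 200 camera calls.

## Working session

There is one attempt and no reset: what is moved stays moved. The work goes in short steps, Python scripts to look and compute and a tool call to move; the robot and the scene stay as the last step left them, time stands still between calls to the robot, and variables do not carry over. Pictures are saved under pics/ and viewed, about 8 in all and at most 12, crops included, and the job is handed in when it is done.

Besides the shell and the picture viewer there is one more tool, called after "Request:" as name(argument=value, ...) on one line, values as JSON. apply_moves: Moves the arm, as the interface text tells. Its arguments: {"type":"object","properties":{"motion":{"type":"array","items":{"type":"object","properties":{"xyz":{"type":"array","items":{"type":"number"}},"rot":{"type":"array","items":{"type":"number"}},"fingers":{"type":"number"}}}}},"required":["motion"]}

```bash
mkdir -p pics; ls; python3 - <<'E'
from station import *
import cv2,json,numpy as np
s=state();print(s);print(tcp_to_grasp)
ims=[]
for n in("scene","top"):
    p,d=snapshot(n);np.save(f"pics/{n}_d.npy",d);cv2.imwrite(f"pics/{n}.png",p);print(n,camera_info(n))
print(camera_info("wrist"))
E
```

```text
pics
{'time': 0.0, 'joint_pos': array([ 1.19340392e+00,  3.51243338e-01,  1.65243331e+00,  1.62883249e-05,
        1.13910692e+00, -8.45762093e-02]), 'qvel': array([ 7.79873175e-04,  7.24973750e-04, -5.65388823e-04, -1.24701836e-03,
        6.62124515e-05,  2.47497955e-04]), 'tau': array([-1.91241961e-03, -4.97337377e+01, -2.85259527e+01,  6.98400429e-02,
        2.56772601e-02, -1.18972780e-04]), 'tcp_pos': array([158.58624195, 526.2732027 , 218.09403802]), 'ee_rot': array([ 0.69994997, -0.10326055,  0.10305759, -0.69913263]), 'ft_force': array([-0.75878543, -0.28618075,  0.13168436]), 'ft_torque': array([ 0.02234289,  0.00587563, -0.00299013]), 'grip_width': 92.90106888902694}
18.8
scene {'fx': 493.00265335432204, 'fy': 493.00265335432204, 'cx': 275.65264548865, 'cy': 212.14623764183847, 'k1': -0.10028382013653639, 'R': array([[-0.47931664,  0.87749165, -0.01624703],
       [ 0.71723668,  0.38097678, -0.58346228],
       [-0.50579354, -0.29131615, -0.81197771]]), 't': array([ 278.1467836 , -328.00999412, 1759.28570156])}
top {'fx': 427.2343508362913, 'fy': 427.2343508362913, 'cx': 273.0750820719532, 'cy': 219.2920262197498, 'k1': 0.04134993526484207, 'R': array([[ 0.02806933, -0.99955971, -0.0096178 ],
       [-0.980407  , -0.02565225, -0.19530507],
       [ 0.19497236,  0.01491144, -0.98069538]]), 't': array([-18.65124779, 564.83121536, 914.82054824])}
{'fx': 347.244378272882, 'fy': 347.244378272882, 'cx': 285.4523837747701, 'cy': 212.23946064771414, 'k1': -0.019810608501895085, 'hand_eye': array([[ 1.59127188e-04,  9.69312174e-01,  2.45833040e-01,
        -6.76176946e+01],
       [-6.46481396e-05, -2.45833032e-01,  9.69312187e-01,
        -1.67004417e+02],
       [ 9.99999985e-01, -1.70136572e-04,  2.35455096e-05,
         1.14440305e+00],
       [ 0.00000000e+00,  0.00000000e+00,  0.00000000e+00,
         1.00000000e+00]])}
```

View pics/top.png

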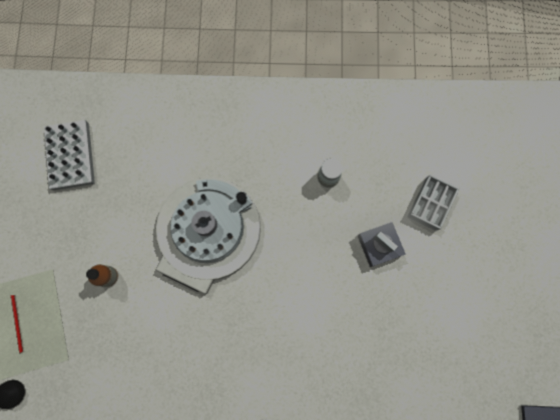

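View pics/scene.png

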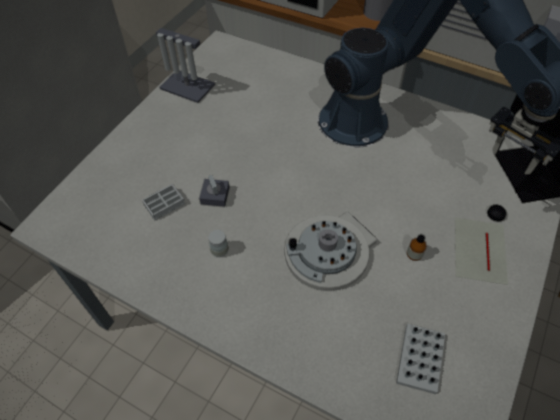

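```bash
cat > h.py <<'E'
import numpy as np,cv2
from station import *
from scipy.spatial.transform import Rotation as Ro
def pose(n,s=None):
    c=camera_info(n)
    if n!="wrist": return c,c["R"].T,-c["R"].T@c["t"]   # cam->world R, origin
    T=np.array(c["hand_eye"]);R=Ro.from_quat(s["ee_rot"]).as_matrix()
    return c,R@T[:3,:3],R@T[:3,3]+s["tcp_pos"]
def slopes(c,uv):
    q=np.array([(uv[0]-c["cx"])/c["fx"],(uv[1]-c["cy"])/c["fy"]]);p=q.copy()
    for _ in range(20): p=q/(1+c["k1"]*(p@p))
    return p
def atz(n,uv,z,s=None):
    c,R,o=pose(n,s);d=R@np.append(slopes(c,uv),1);return o+d*(z-o[2])/d[2]
def proj(n,X,s=None):
    c,R,o=pose(n,s);x=R.T@(np.array(X)-o);p=x[:2]/x[2];p=p*(1+c["k1"]*(p@p))
    return p[0]*c["fx"]+c["cx"],p[1]*c["fy"]+c["cy"]
def tool(dw,s): return Ro.from_quat(s["ee_rot"]).as_matrix().T@np.array(dw)
E
python3 - <<'E'
from h import *
p=cv2.imread("pics/top.png")
a=cv2.resize(p[170:300,145:275],None,fx=4.6,fy=4.6,interpolation=cv2.INTER_CUBIC)[:600,:]
b=cv2.resize(p[210:280,350:415],None,fx=3,fy=3,interpolation=cv2.INTER_CUBIC)
o=np.zeros((600,800,3),np.uint8);o[:a.shape[0],:a.shape[1]]=a;o[:b.shape[0],600:795]=b
cv2.imwrite("pics/crop.png",o)
for nm,uv,z in(("knob",(241,196.5),95),("hub",(204,222.5),92),("hole2",(205,184),42),("handle",(387,241),77),("holder",(382,245),35),("jar",(331,165),75)):
    print(nm,atz("top",uv,z).round(1))
print(Ro.from_quat(state()["ee_rot"]).as_matrix().round(3))
E
```

```text
knob [606.6  68.1  95. ]
hub [546.8 146.6  92. ]
hole2 [647.9 158.7  42. ]
handle [ 519. -254.   77.]
holder [ 516.  -253.1   35. ]
jar [ 690.7 -131.9   75. ]
[[ 0.957 -0.     0.289]
 [-0.289 -0.001  0.957]
 [-0.    -1.    -0.001]]
```

View pics/crop.png

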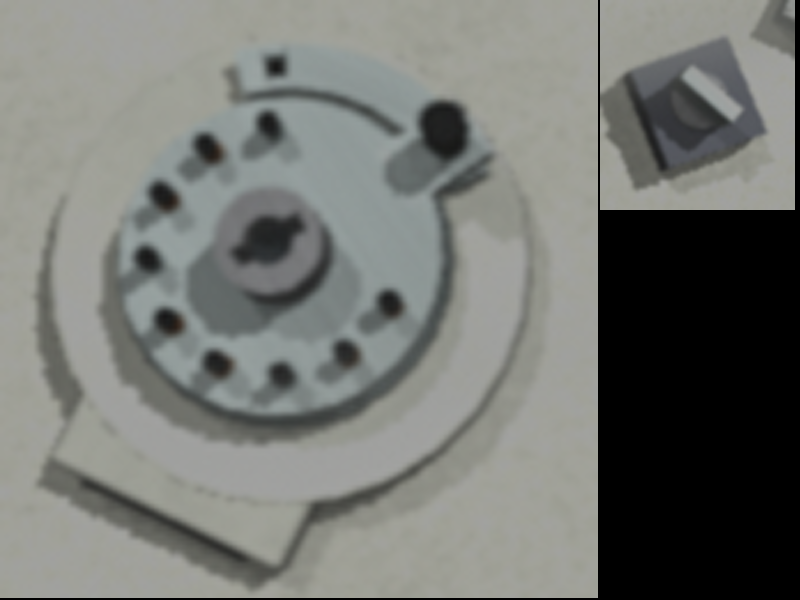

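Request:
apply_moves(motion=[{"xyz": [0,0,0],"rot": [0,0.125,0],"fingers": 0},{"xyz": [0,0,0],"rot": [0,0.125,0],"fingers": 0},{"xyz": [0,0,0],"rot": [0,0.125,0],"fingers": 0},{"xyz": [0,0,0],"rot": [0,0.125,0],"fingers": 0},{"xyz": [0,0,0],"rot": [0,0.125,0],"fingers": 0},{"xyz": [0.049,0,0.006],"rot": [0,0,0],"fingers": 0},{"xyz": [0.049,0,0.006],"rot": [0,0,0],"fingers": 0},{"xyz": [0.049,0,0.006],"rot": [0,0,0],"fingers": 0},{"xyz": [0.049,0,0.006],"rot": [0,0,0],"fingers": 0},{"xyz": [0.049,0,0.006],"rot": [0,0,0],"fingers": 0},{"xyz": [0.049,0,0.006],"rot": [0,0,0],"fingers": 0},{"xyz": [0.049,0,0.006],"rot": [0,0,0],"fingers": 0},{"xyz": [0.049,0,0.006],"rot": [0,0,0],"fingers": 0},{"xyz": [0.049,0,0.006],"rot": [0,0,0],"fingers": 0},{"xyz": [0.049,0,0.006],"rot": [0,0,0],"fingers": 0},{"xyz": [0.049,0,0.006],"rot": [0,0,0],"fingers": 0},{"xyz": [0.049,0,0.006],"rot": [0,0,0],"fingers": 0},{"xyz": [0.049,0,0.006],"rot": [0,0,0],"fingers": 0},{"xyz": [0,0,0],"rot": [0,0,0],"fingers": 0}])

```text
time: 2.48
tcp_pos: [608.9, 65.7, 217.8]
ee_rot: [0.634, -0.314, 0.314, -0.633]
ft_force: [-0.6, -0.3, -0.2]
grip_width: 46.6
```

```bash
cat > look.py <<'E'
from h import *
import sys,pickle
s=state();p,d=snapshot("wrist");n=sys.argv[1]
cv2.imwrite(f"pics/{n}.png",p);pickle.dump(s,open(f"pics/{n}.pkl","wb"));np.save(f"pics/{n}.npy",d)
print(s["time"],s["tcp_pos"].round(1),s["grip_width"],Ro.from_quat(s["ee_rot"]).as_matrix().round(3).tolist())
E
python3 look.py w1
```

```text
2.475 [608.9  65.7 217.8] 46.648239777237166 [[0.605, -0.001, 0.796], [-0.796, -0.0, 0.605], [-0.0, -1.0, -0.001]]
```

View pics/w1.png

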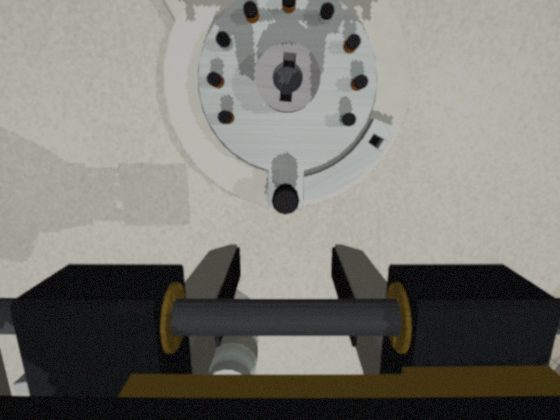

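```bash
python3 - <<'E'
from h import *
import pickle
s=pickle.load(open("pics/w1.pkl","rb"));p=cv2.imread("pics/w1.png")
g=p.max(2)
reg=g[170:225,260:315];m=(reg<45).astype(np.uint8)
for y in range(0,55,3): print("".join("#" if v else "." for v in m[y]))
ys,xs=np.nonzero(m);print(xs.min()+260,xs.max()+260,ys.min()+170,ys.max()+170)
for nm,uv,z in(("knob",(285.5,198.5),95.5),("hub",(287.3,77),92),("sl1",(290,57),92),("sl2",(286.,99),92),("hole2",(376.5,140.5),42)): print(nm,atz("wrist",uv,z,s).round(1))
E
```

```text
.......................................................
.......................................................
.......................................................
.......................................................
.......................................................
....................###########........................
.................#################.....................
...............#####################...................
..............#######################..................
.............#########################.................
.............#########################.................
..............#######################..................
..............#######################..................
.................#################.....................
.......................####............................
.......................................................
.......................................................
.......................................................
.......................................................
273 297 184 212
knob [605.4  71.9  95.5]
hub [547.4 150.7  92. ]
sl1 [540.1 163.7  92. ]
sl2 [556.7 136.7  92. ]
hole2 [647.7 162.   42. ]
```

Request:
apply_moves(motion=[{"xyz": [-0.005,0.035,0.001],"rot": [0,0,0],"fingers": 0},{"xyz": [0,0.04,0],"rot": [0,0,0],"fingers": 0},{"xyz": [0,0.04,0],"rot": [0,0,0],"fingers": 0},{"xyz": [0,0.025,0],"rot": [0,0,0],"fingers": 0},{"xyz": [0,0.011,0],"rot": [0,0,0],"fingers": 0},{"xyz": [0,0,0],"rot": [0,0,0],"fingers": 0},{"xyz": [0,0,0],"rot": [0,0,0],"fingers": -1},{"xyz": [0,0,0],"rot": [0,0,0],"fingers": -1},{"xyz": [0,0,0],"rot": [0,0,0],"fingers": -1},{"xyz": [0,0,0],"rot": [0,0,0],"fingers": -1}])

```text
time: 3.78
tcp_pos: [605.2, 72.1, 68.4]
ee_rot: [0.634, -0.313, 0.313, -0.634]
ft_force: [-3.1, -3.7, 6.9]
grip_width: 23.2
```

Request:
apply_moves(motion=[{"xyz": [0,-0.003,0],"rot": [0,0,0],"fingers": -1},{"xyz": [0,-0.005,0],"rot": [0,0,0],"fingers": -1},{"xyz": [0,-0.004,0],"rot": [0,0,0],"fingers": -1},{"xyz": [0,-0.003,0],"rot": [0,0,0],"fingers": -1},{"xyz": [0,0,0],"rot": [0,0,0],"fingers": -1},{"xyz": [0,0,0],"rot": [0,0,0],"fingers": -1}])

```text
time: 4.53
tcp_pos: [605.5, 72.5, 82.5]
ee_rot: [0.634, -0.313, 0.313, -0.634]
ft_force: [1.2, -4.9, -7.9]
grip_width: 23.1
```

Request:
apply_moves(motion=[{"xyz": [-0.0004,0,0.0086],"rot": [0,-0.0873,0],"fingers": -1},{"xyz": [-0.0004,0,0.0086],"rot": [0,-0.0873,0],"fingers": -1},{"xyz": [-0.0004,0,0.0086],"rot": [0,-0.0873,0],"fingers": -1},{"xyz": [-0.0004,0,0.0086],"rot": [0,-0.0873,0],"fingers": -1},{"xyz": [-0.0004,0,0.0086],"rot": [0,-0.0873,0],"fingers": -1},{"xyz": [-0.0004,0,0.0086],"rot": [0,-0.0873,0],"fingers": -1},{"xyz": [-0.0004,0,0.0086],"rot": [0,-0.0873,0],"fingers": -1},{"xyz": [-0.0004,0,0.0086],"rot": [0,-0.0873,0],"fingers": -1},{"xyz": [-0.0004,0,0.0086],"rot": [0,-0.0873,0],"fingers": -1},{"xyz": [-0.0004,0,0.0086],"rot": [0,-0.0873,0],"fingers": -1},{"xyz": [-0.0004,0,0.0086],"rot": [0,-0.0873,0],"fingers": -1},{"xyz": [-0.0004,0,0.0086],"rot": [0,-0.0873,0],"fingers": -1},{"xyz": [0,0,0],"rot": [0,0,0],"fingers": -1},{"xyz": [0,0,0],"rot": [0,0,0],"fingers": -1}])

```text
time: 6.28
tcp_pos: [642.7, 163.8, 82.4]
ee_rot: [-0.706, -0.045, 0.046, 0.706]
ft_force: [-0.9, -2.7, -7.4]
grip_width: 23.4
```

Request:
apply_moves(motion=[{"xyz": [0,0.003,0],"rot": [0,0,0],"fingers": -1},{"xyz": [0,0.003,0],"rot": [0,0,0],"fingers": -1},{"xyz": [0,0.001,0],"rot": [0,0,0],"fingers": -1},{"xyz": [0,0,0],"rot": [0,0,0],"fingers": -1}])

```text
time: 6.78
tcp_pos: [643.0, 162.8, 75.5]
ee_rot: [0.706, 0.045, -0.046, -0.705]
ft_force: [-1.1, -9.0, -5.9]
grip_width: 23.2
```

Request:
apply_moves(motion=[{"xyz": [0,0.003,-0.0015],"rot": [0,0,0],"fingers": -1},{"xyz": [0,0.003,0],"rot": [0,0,0],"fingers": -1},{"xyz": [0,0,0],"rot": [0,0,0],"fingers": -1},{"xyz": [0,0,0],"rot": [0,0,0],"fingers": 0},{"xyz": [0,0,0],"rot": [0,0,0],"fingers": 0},{"xyz": [0,0,0],"rot": [0,0,0],"fingers": 0},{"xyz": [0,0,0],"rot": [0,0,0],"fingers": 0}])

```text
time: 7.65
tcp_pos: [643.5, 162.6, 69.9]
ee_rot: [-0.706, -0.046, 0.046, 0.706]
ft_force: [0.2, 0.4, 0.9]
grip_width: 46.2
```

Request:
apply_moves(motion=[{"xyz": [0,-0.03,0],"rot": [0,0,0],"fingers": 0},{"xyz": [0,-0.03,0],"rot": [0,0,0],"fingers": 0},{"xyz": [-0.03,-0.03,0],"rot": [0,0,0],"fingers": 0},{"xyz": [-0.03,-0.03,0],"rot": [0,0,0],"fingers": 1},{"xyz": [-0.03,0,0],"rot": [0,0,0],"fingers": 1},{"xyz": [0,0,0],"rot": [0,0,0],"fingers": 1},{"xyz": [0,0,0],"rot": [0,0,0],"fingers": 1}])

```text
time: 8.52
tcp_pos: [554.7, 150.8, 189.8]
ee_rot: [-0.706, -0.046, 0.046, 0.706]
ft_force: [-0.0, 0.4, 0.1]
grip_width: 81.6
```

```bash
python3 look.py w2
```

```text
8.525 [554.7 150.8 189.8] 81.64487444747921 [[0.992, 0.001, -0.129], [0.129, 0.0, 0.992], [0.001, -1.0, 0.0]]
```

View pics/w2.png

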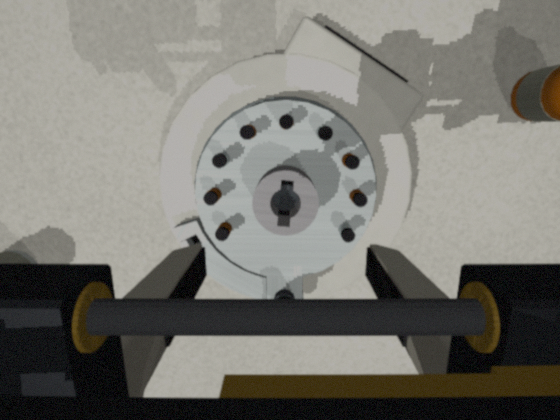

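```bash
python3 - <<'E'
from h import *
import pickle
s=pickle.load(open("pics/w2.pkl","rb"));p=cv2.imread("pics/w2.png");g=cv2.cvtColor(p,cv2.COLOR_BGR2GRAY)
r=g[162:242,245:327]
for y in range(0,80,2): print(" ".join(f"{v:3d}" for v in r[y,::3]))
c=cv2.resize(p[150:250,235:335],None,fx=5,fy=5,interpolation=cv2.INTER_CUBIC);cv2.imwrite("pics/c2.png",c)
d=np.load("pics/w2.npy");print(d[200,[262,310]],d[170:176,285],d[295:300,285])
E
```

```text
158 157 155 156 156 156 156 153 157 155 157 154 151 106 107 104 105 104 111 125 124 124 123 124 125 125 126 124
157 156 154 154 156 156 155 155 154 155 153 113 113  99  95  99 105 101 106 122 126 125 126 125 124 124 125 124
157 154 156 154 153 157 155 155 153 153 127  72  63  58  61  61  81  96 101 116 123 125 123 124 124 121 124 120
153 155 156 157 156 154 156 156 150 108  57  54  58  52  51  55  55  62  83 103 119 124 124 123 123 124 125 123
157 156 157 156 155 157 155 149  96  49  61  78  91 105  98  93  70  58  53  83 114 124 123 125 124 125 125 124
157 158 158 156 157 157 155 110  58  83 120 133 136 138 139 136 133 105  66  55  93 124 121 125 124 125 123 122
158 156 157 156 157 155 134  67 100 134 139 140 138 138 140 140 138 137 106  65  63 118 123 123 122 121 122 126
160 159 158 158 157 156  80 114 139 139 139 138 137 137 137 137 138 138 135 108  74  87 124 121 124 120 123 123
157 152 155 157 158 132 110 138 141 140 140 137 138 135 136 138 137 139 136 134 127  77 118 122 124 122 125 121
156 156 156 154 154 103 146 143 141 142 140 139  99  74  99 110 125 136 137 138 135 128  92 
[... 2820 characters left out ...]
170 170 171 170 169 169 170 170 166 151 146 143 141 142 138 142 141 144 155 168 171 170 172 171 171 171 172 171
168 168 167 169 167 169 168 167 167 166 162 152 148 146 144 150 155 162 165 167 166 169 168 167 167 169 166 169
173 173 173 173 173 171 172 172 172 170 170 169 171 169 168 169 171 170 171 173 174 172 172 169 173 175 171 172
170 168 169 169 170 169 168 170 168 169 169 168 168 168 169 166 168 167 168 169 167 170 170 168 169 170 167 169
170 172 172 168 171 170 170 170 171 170 171 170 171 170 170 170 170 171 169 171 171 170 170 170 170 169 170 168
[268.6819  270.24274] [265.85474 263.91666 264.22656 263.94873 264.25223 266.03394] [318.15884  318.65024  306.2716   304.66748   75.854706]
```

View pics/c2.png

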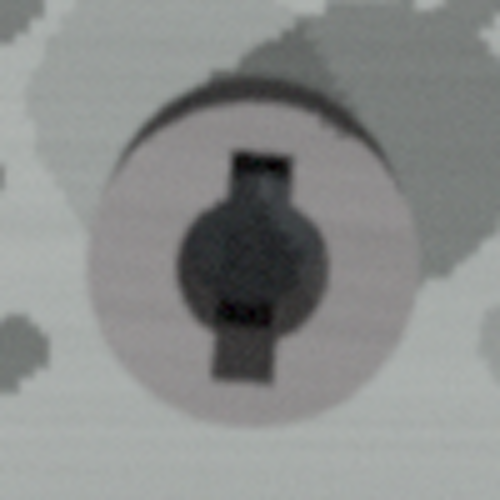

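```bash
python3 - <<'E'
from h import *
import pickle
s=pickle.load(open("pics/w2.pkl","rb"))
f=lambda x,y:atz("wrist",((x-2)/5+235,(y-2)/5+150),92,s)
a,b=f(263,154.5),f(242,381);print(a,b,np.degrees(np.arctan2(*(b-a)[1::-1])),(a+b)/2,np.linalg.norm(a-b))
l,r,t,bo=f(87,263),f(421,263),f(254,98),f(254,427);print((l+r)/2,(t+bo)/2,np.linalg.norm(l-r),np.linalg.norm(t-bo))
print(f(253.5,266), s["tcp_pos"])
# spindle from top
for z,u in((77,(600+690,72)),): pass
c=lambda x,y,z:atz("top",(350+(x-600)/3,210+y/3),z)
A,B=c(690,72,75),c(738,115,75);print(A,B,np.degrees(np.arctan2(*(B-A)[1::-1])))
E
```

```text
[529.43748803 149.87751194  92.        ] [565.8559449  151.30397064  92.        ] 2.243046859908879 [547.64671647 150.59074129  92.        ] 36.44638234213359
[546.56257999 150.71379319  92.        ] [547.10525092 150.78385064  92.        ] 52.17244445292937 52.66420480101291
[547.05033165 150.69791985  92.        ] [554.65396273 150.81418552 189.75749084]
[ 534.46006694 -239.59055489   75.        ] [ 503.71260365 -273.52734649   75.        ] -132.1772545510118
```

Request:
apply_moves(motion=[{"xyz": [0,-0.01,0],"rot": [0,0.1738,0],"fingers": 1},{"xyz": [0,-0.02,0],"rot": [0,0.1738,0],"fingers": 1},{"xyz": [0,-0.01,0],"rot": [0,0.1738,0],"fingers": 1},{"xyz": [0,0,0],"rot": [0,0.1738,0],"fingers": 1},{"xyz": [0,0,0],"rot": [0,0.1738,0],"fingers": 0.5},{"xyz": [0,0,0],"rot": [0,0.1738,0],"fingers": 0.5},{"xyz": [0,0,0],"rot": [0,0.1738,0],"fingers": 0.5},{"xyz": [0,0,0],"rot": [0,0.1738,0],"fingers": 0.5},{"xyz": [0,0,0],"rot": [0,0.1738,0],"fingers": 0.5},{"xyz": [0,0,0],"rot": [0,0.1738,0],"fingers": 0.5},{"xyz": [0,0,0],"rot": [0,0.1738,0],"fingers": 0.5},{"xyz": [0,0,0],"rot": [0,0.1738,0],"fingers": 0.5},{"xyz": [0,0,0],"rot": [0,0.1738,0],"fingers": 0.5},{"xyz": [0,0,0],"rot": [0,0.1738,0],"fingers": 0.5},{"xyz": [0,0,0],"rot": [0,0,0],"fingers": 0.5}])

```text
time: 10.45
tcp_pos: [554.5, 150.7, 229.2]
ee_rot: [-0.288, 0.646, -0.646, 0.288]
ft_force: [-0.3, -0.0, -0.8]
grip_width: 70.0
```

Request:
apply_moves(motion=[{"xyz": [0.04,0,0.03],"rot": [0,0,0],"fingers": 0.5},{"xyz": [0.04,0,0.03],"rot": [0,0,0],"fingers": 0.5},{"xyz": [0.04,0,0.03],"rot": [0,0,0],"fingers": 0.5},{"xyz": [0.04,0,0.03],"rot": [0,0,0],"fingers": 0.5},{"xyz": [0.04,0,0.03],"rot": [0,0,0],"fingers": 0.5},{"xyz": [0.04,0,0.03],"rot": [0,0,0],"fingers": 0.5},{"xyz": [0.04,0,0.03],"rot": [0,0,0],"fingers": 0.5},{"xyz": [0.04,0,0.03],"rot": [0,0,0],"fingers": 0.5},{"xyz": [0,0,0],"rot": [0,0,0],"fingers": 0.5},{"xyz": [0,0,0],"rot": [0,0,0],"fingers": 0.5}])

```text
time: 11.7
tcp_pos: [518.5, -247.4, 229.3]
ee_rot: [-0.289, 0.646, -0.645, 0.288]
ft_force: [-0.4, -0.0, -0.3]
grip_width: 69.7
```

```bash
python3 look.py w3
```

```text
11.7 [ 518.5 -247.4  229.3] 69.66996437528597 [[-0.667, -0.0, 0.745], [-0.745, 0.001, -0.667], [-0.0, -1.0, -0.001]]
```

View pics/w3.png

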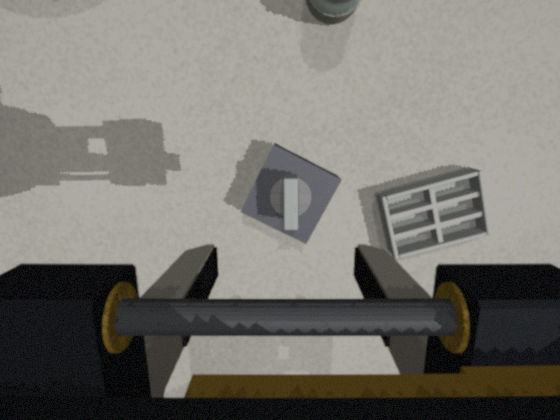

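```bash
python3 - <<'E'
from h import *
import pickle
s=pickle.load(open("pics/w3.pkl","rb"));p=cv2.imread("pics/w3.png");g=cv2.cvtColor(p,cv2.COLOR_BGR2GRAY)
r=g[170:240,268:318]
for y in range(4,66,3): print(y+170," ".join(f"{v:3d}" for v in r[y,::2]))
m=((g>140)*255).astype(np.uint8)[172:238,272:312];n,l,st,ce=cv2.connectedComponentsWithStats(m);print(st[:5],ce[:5])
E
```

```text
174  69  68  66  74  70  68  70  70  69  77  77  76  81  86  91 104 103 102 102 105 105 100 101 102 104
177  69  71  72  69  70  67  72  75  78  86  86  87  86  87  90 108 101 102 104 101 104 105 102 103 102
180  68  69  70  70  67  77  93  94 139 161 162 161 164 165 163 134 133 115 101 103 106 104 102 104 104
183  69  67  66  73  90  92  93  89 139 164 164 163 165 166 166 130 134 136 134 113 104 103 103 102 103
186  64  67  75  92  94  97  94  84 139 161 163 165 164 168 167 132 137 136 138 138 119 100 105 101 104
189  67  73  92  94  94  93  89  85 135 165 164 164 165 166 165 129 132 132 133 133 135 110 104 105 103
192  74  76  92  91  91  90  87  79 134 165 164 163 165 165 166 129 132 132 133 132 131 130 103 101 106
195  67  86  98  94  96  95  87  79 133 162 164 163 164 167 165 130 137 139 138 138 138 132 103 103 102
198  65  87  94  96  92  93  83  80 132 164 166 163 163 166 166 130 138 136 134 136 137 134 104 102 105
201  67  77  95  91  95  89  83  78 131 163 164 162 164 167 163 130 136 138 136 137 135 125 103 101 103
204  70  68  89  91  90  92  84  74 129 163 164 162 165 164 
[... 605 characters left out ...]
62 163 159 162 163 165 118 101 100 102 102 101 104  99 101 106
225 118 103 102  97 101 100  93  91 127 161 163 160 164 164 164 122  98 102  98 102 101 102 100 100 140
228 151 149 142 122 105  97  96  91 121 158 158 155 155 160 159 120 101 100  99 101 101 103 102 122 167
231 156 158 159 161 156 147 123  97  90  90  91  90  92  99  99 103  98 100 100 102 101 100 117 165 169
234 154 153 152 154 155 154 154 151 145 122 103  92  89  93  96  99  98  97  98  99  98 114 160 168 167
[[   0    0   40   66 1877]
 [  12    7   14   51  659]
 [   0   56   19   10  100]
 [  38   63    2    3    4]] [[20.35109217 31.13212573]
 [18.98482549 31.70409712]
 [ 6.15       62.15      ]
 [38.75       64.25      ]]
```

```bash
python3 - <<'E'
from h import *
import pickle
s=pickle.load(open("pics/w3.pkl","rb"))
X=atz("wrist",(291,204),77,s);print(X,s["tcp_pos"],tool(X-s["tcp_pos"],s))
a,b=atz("wrist",(290.8,180),77,s),atz("wrist",(291.2,228),77,s);print(np.degrees(np.arctan2(*(b-a)[1::-1])),np.degrees(np.arctan2(*(-Ro.from_quat(s["ee_rot"]).as_matrix()[1::-1,0]))))
print(proj("wrist",[547.2,150.7,92],s))
E
```

```text
[ 519.37227984 -253.6177625    77.        ] [ 518.53603834 -247.4009271   229.34774368] [  4.09182368 152.34428223   4.86415451]
-131.1683299764148 48.150824615818195
(np.float64(-55.051324616593035), np.float64(-226.22557055600558))
```

Request:
apply_moves(motion=[{"xyz": [0.004,0.04,0.005],"rot": [0,0,0],"fingers": 0.2},{"xyz": [0,0.05,0],"rot": [0,0,0],"fingers": 0.2},{"xyz": [0,0.05,0],"rot": [0,0,0],"fingers": 0.2},{"xyz": [0,0.03,0],"rot": [0,0,0],"fingers": 0.2},{"xyz": [0,0.012,0],"rot": [0,0,0],"fingers": 0.2},{"xyz": [0,0,0],"rot": [0,0,0],"fingers": 0.2},{"xyz": [0,0,0],"rot": [0,0,0],"fingers": -1},{"xyz": [0,0,0],"rot": [0,0,0],"fingers": -1},{"xyz": [0,0,0],"rot": [0,0,0],"fingers": -1},{"xyz": [0,0,0],"rot": [0,0,0],"fingers": -1},{"xyz": [0,0,0],"rot": [0,0,0],"fingers": -1},{"xyz": [0,0,0],"rot": [0,0,0],"fingers": -1}])

```text
time: 13.25
tcp_pos: [519.5, -254.1, 47.8]
ee_rot: [0.288, -0.646, 0.646, -0.288]
ft_force: [-0.1, -1.0, 1.7]
grip_width: 13.5
```

Request:
apply_moves(motion=[{"xyz": [0,-0.02,0],"rot": [0,0,0],"fingers": -1},{"xyz": [0,-0.04,0],"rot": [0,0,0],"fingers": -1},{"xyz": [0,-0.04,0],"rot": [0,0,0],"fingers": -1},{"xyz": [0,-0.04,0],"rot": [0,0,0],"fingers": -1},{"xyz": [0,-0.03,0],"rot": [0,0,0],"fingers": -1},{"xyz": [0,-0.01,0],"rot": [0,0,0],"fingers": -1},{"xyz": [0,0,0],"rot": [0,0.1,0],"fingers": -1},{"xyz": [0,0,0],"rot": [0,0.1,0],"fingers": -1},{"xyz": [0,0,0],"rot": [0,0.1,0],"fingers": -1},{"xyz": [0,0,0],"rot": [0,0.1,0],"fingers": -1},{"xyz": [0,0,0],"rot": [0,0.1,0],"fingers": -1},{"xyz": [0,0,0],"rot": [0,0.1,0],"fingers": -1},{"xyz": [0,0,0],"rot": [0,0.1,0],"fingers": -1},{"xyz": [0,0,0],"rot": [0,0.1,0],"fingers": -1},{"xyz": [0,0,0],"rot": [0,0,0],"fingers": -1},{"xyz": [0,0,0],"rot": [0,0,0],"fingers": -1}])

```text
time: 15.25
tcp_pos: [519.3, -253.9, 226.9]
ee_rot: [-0.015, 0.707, -0.707, 0.014]
ft_force: [0.6, -0.8, -3.2]
grip_width: 13.7
```

Request:
apply_moves(motion=[{"xyz": [-0.004,0,-0.02],"rot": [0,0,0],"fingers": -1},{"xyz": [-0.004,0,-0.04],"rot": [0,0,0],"fingers": -1},{"xyz": [-0.004,0,-0.04],"rot": [0,0,0],"fingers": -1},{"xyz": [-0.004,0,-0.04],"rot": [0,0,0],"fingers": -1},{"xyz": [-0.004,0,-0.04],"rot": [0,0,0],"fingers": -1},{"xyz": [-0.004,0,-0.04],"rot": [0,0,0],"fingers": -1},{"xyz": [-0.004,0,-0.04],"rot": [0,0,0],"fingers": -1},{"xyz": [-0.004,0,-0.04],"rot": [0,0,0],"fingers": -1},{"xyz": [-0.004,0,-0.04],"rot": [0,0,0],"fingers": -1},{"xyz": [-0.004,0,-0.04],"rot": [0,0,0],"fingers": -1},{"xyz": [-0.003,0,-0.022],"rot": [0,0,0],"fingers": -1},{"xyz": [0,0,0],"rot": [0,0,0],"fingers": -1},{"xyz": [0,0,0],"rot": [0,0,0],"fingers": -1},{"xyz": [0,0,0],"rot": [0,0,0],"fingers": -1}])

```text
time: 17.0
tcp_pos: [547.0, 148.7, 227.7]
ee_rot: [0.013, -0.707, 0.707, -0.013]
ft_force: [-0.3, 0.7, -1.2]
grip_width: 14.0
```

```bash
python3 look.py w4
```

```text
17.0 [547.  148.7 227.7] 13.97629466176768 [[-0.999, -0.0, 0.037], [-0.037, -0.0, -0.999], [0.0, -1.0, 0.0]]
```

View pics/w4.png

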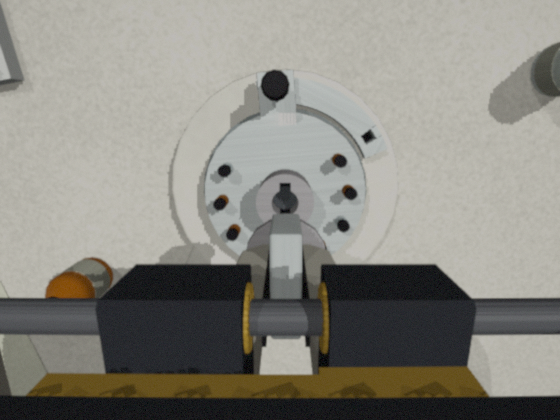

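```bash
python3 - <<'E'
from h import *
import pickle
s=pickle.load(open("pics/w4.pkl","rb"));p=cv2.imread("pics/w4.png")
X=atz("wrist",(285.5,200.5),92,s);print(X,tool(X-s["tcp_pos"],s))
for x in(-25,25):
  for h,n in((75,"top"),(39,"bot")):
    print(x,n,proj("wrist",s["tcp_pos"]+Ro.from_quat(s["ee_rot"]).as_matrix()@np.array([x,45.8-h,0.]),s))
c=cv2.resize(p[160:310,210:360],None,fx=4,fy=4,interpolation=cv2.INTER_CUBIC);cv2.imwrite("pics/c4.png",c)
E
```

```text
[549.26761414 149.7575506   92.        ] [ -2.33052557 135.65883897  -1.01906662]
-25 top (np.float64(287.9327215006158), np.float64(231.94179895101772))
-25 bot (np.float64(287.46139419270787), np.float64(210.91189886553443))
25 top (np.float64(287.7494159146448), np.float64(337.5245254188916))
25 bot (np.float64(287.34424484224763), np.float64(298.76799150500784))
```

View pics/c4.png

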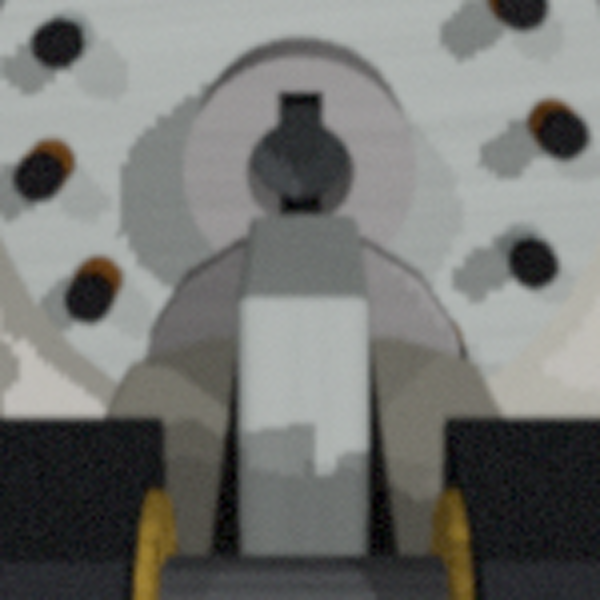

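Request:
apply_moves(motion=[{"xyz": [-0.0015,0.02,-0.0012],"rot": [0,0,0],"fingers": -1},{"xyz": [0,0.03,0],"rot": [0,0,0],"fingers": -1},{"xyz": [0,0.025,0],"rot": [0,0,0],"fingers": -1},{"xyz": [0,0.01,0],"rot": [0,0,0],"fingers": -1},{"xyz": [0,0.007,0],"rot": [0,0,0],"fingers": -1},{"xyz": [0,0.007,0],"rot": [0,0,0],"fingers": -1},{"xyz": [0,0.005,0],"rot": [0,0,0],"fingers": -1},{"xyz": [0,0,0],"rot": [0,0,0],"fingers": -1},{"xyz": [0,0,0],"rot": [0,0,0],"fingers": -1}])

```text
time: 18.18
tcp_pos: [548.6, 150.5, 123.8]
ee_rot: [0.013, -0.707, 0.707, -0.014]
ft_force: [-0.9, -0.7, -3.8]
grip_width: 13.8
```

Request:
apply_moves(motion=[{"xyz": [0,0.004,0],"rot": [0,0,0],"fingers": -1},{"xyz": [0,0.004,0],"rot": [0,0,0],"fingers": -1},{"xyz": [0,0.003,0],"rot": [0,0,0],"fingers": -1},{"xyz": [0,0,0],"rot": [0,0,0],"fingers": -1},{"xyz": [0,0,0],"rot": [0,0,0],"fingers": -1}])

```text
time: 18.8
tcp_pos: [548.6, 150.6, 112.8]
ee_rot: [-0.013, 0.707, -0.707, 0.014]
ft_force: [-1.7, -1.3, 1.3]
grip_width: 14.0
```

Request:
apply_moves(motion=[{"xyz": [0,0.003,0],"rot": [0,0,0],"fingers": -1},{"xyz": [0,0.003,0],"rot": [0,0,0],"fingers": -1},{"xyz": [0,0.002,0],"rot": [0,0,0],"fingers": -1},{"xyz": [0,0,0],"rot": [0,0,0],"fingers": -1},{"xyz": [0,0,0],"rot": [0,0,0],"fingers": -1}])

```text
time: 19.42
tcp_pos: [548.6, 150.6, 104.8]
ee_rot: [-0.013, 0.707, -0.707, 0.014]
ft_force: [-2.9, -1.7, 4.9]
grip_width: 13.5
```

Request:
apply_moves(motion=[{"xyz": [0,0.001,0],"rot": [0,0,0],"fingers": -1},{"xyz": [0,0.001,0],"rot": [0,0,0],"fingers": -1},{"xyz": [0,0,0],"rot": [0,0,0],"fingers": -1},{"xyz": [0,0,0],"rot": [0,0,0],"fingers": -1}])

```text
time: 19.92
tcp_pos: [548.8, 150.6, 104.6]
ee_rot: [-0.013, 0.707, -0.707, 0.014]
ft_force: [-10.3, -2.7, 25.4]
grip_width: 13.7
```

Request:
apply_moves(motion=[{"xyz": [0.0005,-0.0004,0],"rot": [0,0,0],"fingers": -1},{"xyz": [0,0,0],"rot": [0,0,0],"fingers": -1},{"xyz": [0,0,0],"rot": [0,0,0],"fingers": -1},{"xyz": [0,0,0],"rot": [0,0,0],"fingers": -1}])

```text
time: 20.42
tcp_pos: [548.7, 150.6, 104.6]
ee_rot: [-0.013, 0.707, -0.707, 0.014]
ft_force: [-5.4, -3.6, 19.0]
grip_width: 13.9
```

```bash
python3 look.py w5; python3 - <<'E'
from h import *
import pickle
p=cv2.imread("pics/w5.png");q,_=snapshot("scene");t,_=snapshot("top")
f=lambda i,y,x:cv2.resize(i[y:y+100,x:x+130],(390,300),interpolation=cv2.INTER_CUBIC)
cv2.imwrite("pics/end.png",np.vstack([np.hstack([cv2.resize(p,(390,300)),f(q,200,270)]),np.hstack([f(t,170,140),f(q,150,130)])]))
E
```

```text
20.425 [548.7 150.6 104.6] 13.862301200045119 [[-0.999, 0.002, 0.038], [-0.038, 0.0, -0.999], [-0.002, -1.0, -0.0]]
```

View pics/end.png

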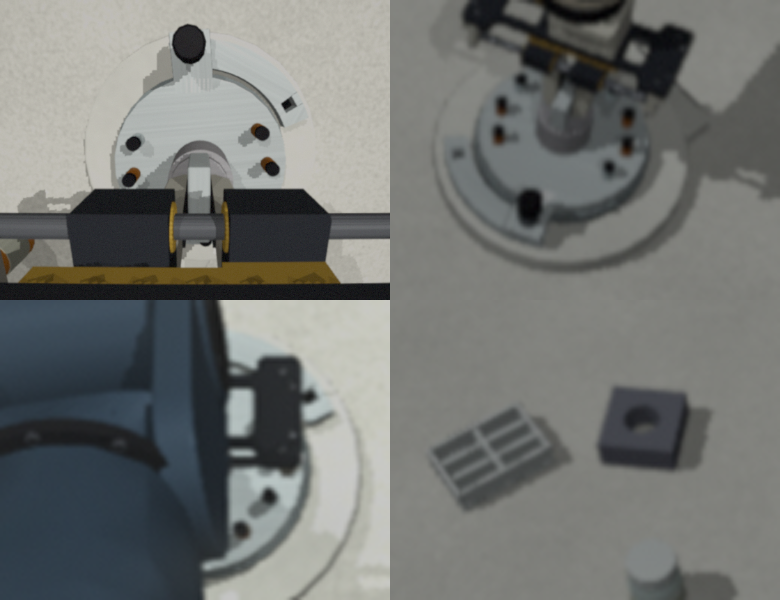

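```bash
python3 - <<'E'
from h import *
import pickle
d=np.load("pics/w4.npy");s=pickle.load(open("pics/w4.pkl","rb"))
c,R,o=pose("wrist",s)
def pt(u,v): return (o+R@(np.append(slopes(c,(u,v)),1)*d[v,u])).round(1)
print("knob top",pt(276,84),pt(274,82),"hub",pt(268,195),"disc",pt(240,150))
s=state();print(s["ft_force"],s["tcp_pos"],abs(s["qvel"]).max());close_job()
E
```

```text
knob top [646.8 161.2  95.4] [648.2 162.8  96.3] hub [553.8 165.4  92.8] disc [589.6 195.   57.1]
[-7.05227801 -3.01145953 18.15867069] [548.70135741 150.60047967 104.62286406] 0.0013212439285235987
the job is handed in; nothing more can be done
```

The job is done and handed in at about 20.6 s of the 64 s allowed. The hand-in reports no verdict, so what follows is from my own checks.

- **Carousel:** I lifted the plunger about 14 mm and turned the carousel 60° anticlockwise. The plunger dropped into the second hole when I lowered it and let go. Depth put the knob's top at 95.4 to 96.3 mm, against the 95.5 mm expected with the pin home. That was measured before the spindle went in; the last pictures still show the plunger at the second hole.
- **Spindle:** I turned it to the keyway line I had seen from above, and the keys went in without searching. The collar reached a hard stop at TCP height 104.6 mm, against 104.8 mm calculated for flush.
- **Hold at hand-in:** The tool was pressing down with about 18 N and the arm was at rest. The spindle was still gripped at 13.9 mm opening.
- **Left alone:** I never went near the jar, bottle or tray. The last pictures show the jar and tray still standing beside the holder. I did not measure how far any of them moved.

Two small disagreements remained. About 7 N of sideways force was left on the spindle. My estimates of the hub's position differed by about 2 mm between views, and I relied on the spindle's taper and the bore to take that up. I did not separately measure the spindle's final tilt or offset.

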